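# Fetch the output transformer from behind the valves

### The arm

A 6-joint arm with a two-finger parallel gripper is mounted at the origin on the work surface. World frame = base frame: x ahead of the robot, y to its left, z up, the work surface at z = 0. Lengths are in m, angles in rad, forces in N, time in s.
With the tool pointing down it reaches from about 0.275 to 0.875 m from the base axis. Payload 12.5 kg.
Tool frame: the origin (TCP) lies between the finger pads; the fingertips stand env.finger_overhang ahead of it and the grasp point (between the pads) lies 11 mm behind it (env.finger_overhang is the distance from the TCP to the fingertips, in m); y points along the fingers, z is the direction in which the jaws open and shut, and the axes are right-handed (so a half turn about y gives the same grasp; the last joint's range is limited). The gripper opens to 85 mm and grips with 20 to 120 N. Pads are 22 mm wide; open, the fingers measure 114 mm over their backs; the gripper's body (76 mm by 85 mm) begins 54 mm behind the grasp point. The pads swing forward as they close: fully open they stand 13 mm farther back than shut.
Start: joints at [1.043, 0.351, 1.652, -0, 1.139, -0.085], TCP at [0.236, 0.497, 0.239] pointing down, gripper open.
Joint ranges: [-2.75, 2.75], [-0.79, 2.1], [0.01, 2.65], [-1.57, 4.71], [0.07, 3.14], [-2.87, 2.87]. Speed limits (rad/s): [2.22, 2.22, 2.79, 3.14, 3.14, 3.14].

### API

Orientations are given as a unit quaternion [w, x, y, z].
In Python, from rig import readout, capture, env, boxes_of, trace gives the robot as it stands.
- The arm moves only by the tool drive_tool, never from a script. Its argument "series" is one flat list of numbers, 6 for each row, row after row: the shift along the tool's x, y, z in mm, then the turn, a rotation vector about the tool's x, y, z in degrees. In form: [tx, ty, tz, ax, ay, az, tx, ty, tz, ax, ay, az, ...]. A call has 1 to 20 rows; each row shifts and turns the commanded pose from where the row before left it, along the tool's axes as they then stand; what a row does not reach is not made up. A row lasts 1/10 s, in which the tool goes at most 50 mm and 8.59 degrees, less where a joint would pass 70% of its speed; a pose out of reach is approached as far as the arm can. A call with a gripper value outside its range is refused whole. "grip" is the opening, from -1 (shut) to 1 (fully open), so that 0 is half open, set as the call begins (left out, the last holds). The fingers move at their own pace and stop on an object; the grip force is fixed at half the most. Time passes only in rows, so rows that do not move let the fingers close. It gives the time, the measured TCP pose, the force and the opening at its end, in the units of the state.
- readout.read_state(): the state, without advancing time (a new reading comes with each control period).
- capture(name): name is "scene" or "top" or "wrist"; returns a dict with "pixels" (400x640x3 uint8, blue, green, red), "vertical_fov" (degrees; the focal length in pixels is half the picture's height over the tangent of half this angle, whatever the lens; pixels are square), "cx", "cy" (the principal point, pixels), "R" (3x3) and "t" (3): a world point X has camera coordinates R X + t. Camera axes: x right, y down, z forward; pixel columns grow to the right and rows downward; lengths in m; the calibration is good to about 2 mm. A picture is of the moment at which its call begins. There is no depth.
- env.finish_job(): hands the job in, once; it reports no verdict.
Trained networks look in a picture, given as the dict that the camera call returned (one of the last four; its "shot" number tells which), for a name from the list of things; names that differ only in an ending like _2 or _b are one class to them, and where a whole thing is asked for, a point or a joint stands for the part that bears it (a point fixed in the world has none). Each returns a list of dicts, best first, with "p" (0 to 1); they miss things now and then, are a little off and sometimes report something else, mostly with a low value. They report only what shows in the picture. A call takes as long as a camera call. They do not tell look-alikes from the thing itself.
- boxes_of(picture, target): "position" ([x, y, z] in m, in world coordinates, good to about 4 mm: the middle of the surface that is visible of it).
- trace(picture, target): "mask" (400x640 bool, what is visible of it).
The state is a dict: "time_s": time; "joint_positions": joint angles; "joint_vel": joint speeds; "joint_efforts": joint torques, N m; "position": TCP position; "tcp_rot": TCP orientation; "contact_force": force on the tool from outside, world axes, zero at the start; "wrist_torque": the same for the moment, N m; "width": opening from 0.0 (shut) to 1.0 (fully open).
Only numpy, scipy, OpenCV 4.12 (cv2) and the standard library are available. Lean on these libraries where they do the work, as an engineer would, in place of code of your own. Each camera call takes 0.05 s, during which the arm holds its last target. There are 200 camera calls.

### The job

The squat steel transformer in the parts tray is hemmed in by three valves: first stand all three valves upright on the black rubber mat, let go of them, then lift the transformer out and set it flat on the middle of the cork gasket on the radio chassis, its long side along the gasket's long side, while the valves still wait on the mat. Only then put each valve back upright on the middle of the felt spot of its own colour. Never tip a valve over, and leave the loose brown knob where it lies.

Things in the scene. Friction and masses are not known exactly. Their poses are not given: they have to be found in the camera images.
- valve_red: loose radio valve standing upright: black bakelite base 40 mm diameter and 30 mm high, above it a red lacquered metal screen 38 mm diameter, straight from 30 to 95 mm height, domed to 110 mm overall; about 70 g. Origin: centre of its underside, z up; round, so yaw is free. It starts on the felt spot of its own colour in the dark wooden parts tray, crowding the transformer
- valve_yellow: loose radio valve standing upright: black bakelite base 40 mm diameter and 30 mm high, above it a yellow lacquered metal screen 38 mm diameter, straight from 30 to 95 mm height, domed to 110 mm overall; about 70 g. Origin: centre of its underside, z up; round, so yaw is free. It starts on the felt spot of its own colour in the dark wooden parts tray, crowding the transformer
- valve_blue: loose radio valve standing upright: black bakelite base 40 mm diameter and 30 mm high, above it a blue lacquered metal screen 38 mm diameter, straight from 30 to 95 mm height, domed to 110 mm overall; about 70 g. Origin: centre of its underside, z up; round, so yaw is free. It starts on the felt spot of its own colour in the dark wooden parts tray, crowding the transformer
- transformer: loose squat output transformer, dark steel block 56 mm (its x) by 46 mm (its y) by 42 mm high, with two bright steel bands and a copper top plate that rises 2 mm more (look only); about 0.4 kg. Origin: centre of its underside. It starts in the tray hemmed in by the three valves, some 15 mm from each
- spot_red: red felt spot, 56 mm diameter, let into the tray floor, the home of the red valve; fixed during a run. Origin: its centre, 0.5 mm under the tray floor it lies flush with; the floor is 6 mm above the bench. The tray is a fixed 160 by 210 mm dark wood tray with a rim 16 mm high above the bench; the spots lie 80 mm or more apart
- spot_yellow: yellow felt spot, 56 mm diameter, let into the tray floor, the home of the yellow valve; fixed during a run. Origin: its centre, 0.5 mm under the tray floor it lies flush with; the floor is 6 mm above the bench. The tray is a fixed 160 by 210 mm dark wood tray with a rim 16 mm high above the bench; the spots lie 80 mm or more apart
- spot_blue: blue felt spot, 56 mm diameter, let into the tray floor, the home of the blue valve; fixed during a run. Origin: its centre, 0.5 mm under the tray floor it lies flush with; the floor is 6 mm above the bench. The tray is a fixed 160 by 210 mm dark wood tray with a rim 16 mm high above the bench; the spots lie 80 mm or more apart
- gasket: fixed cork gasket, 90 mm (its x) by 66 mm (its y) by 2 mm thick, on the 50 mm high deck of a bare aluminium radio chassis (250 by 140 mm, fixed). The transformer's seat. Origin: centre of its underside on the deck, so its top is 2 mm above the origin. Two steel cans 32 mm wide and 35 mm high stand on the chassis end on the gasket's +x side, 75 mm or more from the gasket's centre
- mat: fixed black rubber mat lying on the bench, 210 mm (its x) by 140 mm (its y), 3 mm thick: the side area for the valves. Origin: centre of its underside on the bench
- knob: loose dark brown bakelite radio knob lying on the bench, 36 mm diameter, 20 mm high, 30 g; a bystander. Origin: centre of its underside
Not all that is in view belongs to the job. Leave any purple look-alike of the valve_blue alone. Of the things like the valve_red, leave any that is purple; of the rest the smaller one is meant.

How it is judged:
On the way, in this order (a step that is already met when the one before it is completed fails the run):
1. all three valves stand upright and released on the rubber mat (x of valve_red in the frame of mat between -0.105 and 0.105 m and y of valve_red in the frame of mat between -0.07 and 0.07 m and z of valve_red in the frame of mat between -0.001 and 0.007 m and linear speed of each of valve_red, valve_yellow, valve_blue below 0.03 m/s and angle between each of valve_red, valve_yellow, valve_blue's own z axis and vertical below 0.12 rad and contact force between each of valve_red, valve_yellow, valve_blue and the fingers below 0.2 N and x of valve_yellow in the frame of mat between -0.105 and 0.105 m and y of valve_yellow in the frame of mat between -0.07 and 0.07 m and z of valve_yellow in the frame of mat between -0.001 and 0.007 m and x of valve_blue in the frame of mat between -0.105 and 0.105 m and y of valve_blue in the frame of mat between -0.07 and 0.07 m and z of valve_blue in the frame of mat between -0.001 and 0.007 m), for 0.2 s.
2. the transformer sits released and square on the cork gasket while all three valves still stand on the mat (all of step 1 and horizontal distance between transformer and gasket below 0.012 m and angle between the x axis of transformer and the x axis of gasket, either way round below 0.2 rad and z of transformer in the frame of gasket between -0.001 and 0.006 m and linear speed of transformer below 0.03 m/s and angle between transformer's own z axis and vertical below 0.12 rad and contact force between transformer and the fingers below 0.2 N), for 0.2 s.
At the end, for the whole second after the job is handed in: Each valve stands upright (within 0.12 rad), at rest on the tray floor, centre within 12 mm of its own colour's spot; the transformer rests flat on the gasket, centre within 12 mm, long side within 0.2 rad of the gasket's (either way round); all released (horizontal distance between transformer and gasket below 0.012 m and angle between the x axis of transformer and the x axis of gasket, either way round below 0.2 rad and z of transformer in the frame of gasket between -0.001 and 0.006 m and linear speed of each of transformer, valve_red, valve_yellow, valve_blue below 0.03 m/s and angle between each of transformer, valve_red, valve_yellow, valve_blue's own z axis and vertical below 0.12 rad and horizontal distance between valve_red and spot_red below 0.012 m and z of valve_red in the frame of spot_red between -0.004 and 0.005 m and horizontal distance between valve_yellow and spot_yellow below 0.012 m and z of valve_yellow in the frame of spot_yellow between -0.004 and 0.005 m and horizontal distance between valve_blue and spot_blue below 0.012 m and z of valve_blue in the frame of spot_blue between -0.004 and 0.005 m); the robot touches nothing.
It fails at once if the red valve is tipped over (more than 0.7 rad) (angle between valve_red's own z axis and vertical above 0.7 rad).
It fails at once if the yellow valve is tipped over (more than 0.7 rad) (angle between valve_yellow's own z axis and vertical above 0.7 rad).
It fails at once if the blue valve is tipped over (more than 0.7 rad) (angle between valve_blue's own z axis and vertical above 0.7 rad).
It fails at once if the brown knob is moved by more than 15 mm (distance of knob from where it was at the start of the episode above 0.015 m).
It also fails if it takes over 136 s, if anything falls off the work surface, if the arm or the gripper's body presses on something with over 40 N, if the wrist force passes 120 N, or if a joint passes its speed limit or range.

## Working session

There is one attempt and no reset: what is moved stays moved. The work goes in short steps, Python scripts to look and compute and a tool call to move; the robot and the scene stay as the last step left them, time stands still between calls to the robot, and variables do not carry over. Pictures are saved under pics/ and viewed, about 12 in all and at most 16, crops included, and the job is handed in when it is done.

Besides the shell and the picture viewer there is one more tool, called after "Call:" as name(argument=value, ...) on one line, values as JSON. drive_tool: Moves the arm, as the interface text tells. Its arguments: {"type":"object","properties":{"series":{"type":"array"},"grip":{"type":"number"}},"required":["series"]}

```bash
ls; mkdir -p pics; python3 - <<'E'
from rig import readout, capture, env, boxes_of, trace
import cv2,numpy as np
s=readout.read_state(); print(s, env.finger_overhang)
ims=[]
for n in ["scene","top"]:
    c=capture(n); cv2.imwrite(f"pics/{n}0.png",c["pixels"])
    print(n,c["vertical_fov"],c["cx"],c["cy"],np.round(c["R"],3).tolist(),np.round(c["t"],3).tolist())
    for t in ["valve_red","valve_yellow","valve_blue","transformer","spot_red","gasket","mat","knob"]:
        print(t,[(np.round(b["position"],3).tolist(),round(b["p"],2)) for b in boxes_of(c,t)])
E
```

```text
pics
{'time_s': 0.0, 'joint_positions': array([ 1.04341387e+00,  3.51261487e-01,  1.65240533e+00, -1.68712281e-05,
        1.13908133e+00, -8.45786388e-02]), 'joint_vel': array([ 0.00104168,  0.00034815, -0.00096498, -0.00086498, -0.00215357,
       -0.00018074]), 'joint_efforts': array([ 1.09088636e-03, -5.06104732e+01, -2.91402447e+01, -4.16601017e-05,
        4.50392705e-03,  7.74785889e-06]), 'position': array([0.23547502, 0.49670135, 0.23875171]), 'tcp_rot': array([-0.68945594,  0.69023831, -0.15539433,  0.15515854]), 'contact_force': array([-0.14108197, -0.55980975,  0.41069284]), 'wrist_torque': array([ 0.00990382,  0.02087954, -0.03708575]), 'width': 1.0013073289074357} 0.008
scene 53.435146092557304 320.76410116448324 202.14618888659336 [[0.215, 0.977, -0.003], [0.673, -0.15, -0.724], [-0.707, 0.154, -0.69]] [-0.108, -0.325, 1.314]
valve_red [([0.726, 0.054, 0.098], 0.89), ([0.595, 0.072, 0.076], 0.76)]
valve_yellow [([0.546, 0.01, 0.08], 0.75)]
valve_blue [([0.611, -0.039, 0.073], 0.59), ([0.722, -0.062, 0.071], 0.55)]
transformer [([0.609, 0.018, 0.045], 0.95)]
spot_red [([0.611, -0.04, 0.073], 0.62)]
gasket [([0.462, -0.31, 0.048], 0.62)]
mat [([0.489, 0.312, 0.001], 0.58)]
knob []
top 53.41666355035419 317.74820645549113 196.38644402012991 [[0.024, -1.0, -0.009], [-0.992, -0.022, -0.122], [0.122, 0.012, -0.992]] [-0.0, 0.558, 0.789]
valve_red [([0.697, 0.056, 0.137], 0.87), ([0.574, 0.08, 0.1], 0.86), ([0.66, 0.189, 0.094], 0.63)]
valve_yellow [([0.523, 0.015, 0.11], 0.69)]
valve_blue [([0.7, -0.052, 0.099], 0.93), ([0.587, -0.032, 0.106], 0.89), ([0.524, 0.017, 0.109], 0.49), ([0.397, -0.024, 0.021], 0.42)]
transformer [([0.589, 0.022, 0.05], 0.79)]
spot_red [([0.562, 0.076, 0.01], 0.57)]
gasket [([0.466, -0.312, 0.052], 0.74), ([0.516, 0.011, 0.01], 0.74)]
mat [([0.475, 0.316, 0.0], 0.67)]
knob [([0.399, -0.024, 0.019], 0.53)]
```

View pics/scene0.png

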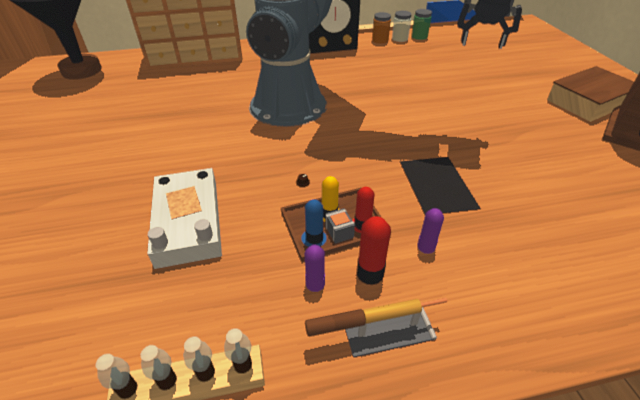

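View pics/top0.png

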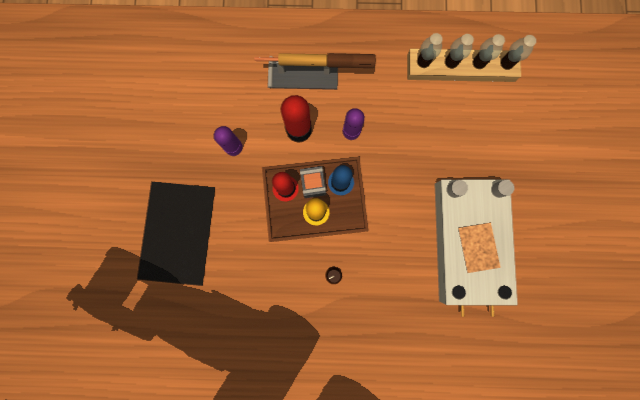

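The top view shows red at (284,186), blue (342,179), yellow (316,212), the transformer (314,181), gasket (479,247), mat (177,233) and knob (334,275). The big red valve at (297,117) and the purple ones are decoys. Next I fit silhouettes to get poses.

```bash
cat > h.py <<'E'
from rig import readout, capture, env, boxes_of, trace
import cv2,numpy as np
from scipy.optimize import minimize
from scipy.spatial.transform import Rotation as Rn
def proj(c,X):
    f=200/np.tan(np.radians(c["vertical_fov"]/2)); P=np.asarray(X)@np.array(c["R"]).T+np.array(c["t"])
    return P[:,:2]/P[:,2:]*f+[c["cx"],c["cy"]]
def ground(c,uv,z):
    f=200/np.tan(np.radians(c["vertical_fov"]/2)); R=np.array(c["R"]);o=-R.T@np.array(c["t"])
    uv=np.atleast_2d(uv); d=np.c_[(uv-[c["cx"],c["cy"]])/f,np.ones(len(uv))]@R
    return o+d*((z-o[2])/d[:,2])[:,None]
A=np.linspace(0,2*np.pi,40,endpoint=False)
def ring(r,z): return np.c_[r*np.cos(A),r*np.sin(A),0*A+z]
VALVE=np.vstack([ring(.02,0),ring(.02,.03),ring(.019,.095),ring(.0135,.104),ring(.006,.109)])
def box(a,b,z0,z1): return np.array([[x,y,z] for x in(-a/2,a/2) for y in(-b/2,b/2) for z in(z0,z1)])
def hullmask(c,pts,S=4):
    m=np.zeros((400*S,640*S),np.uint8); h=cv2.convexHull(((proj(c,pts)+.5)*S-.5).astype(np.float32))
    cv2.fillConvexPoly(m,np.round(h).astype(np.int32),1); return cv2.resize(m.astype(np.float32),(640,400),interpolation=cv2.INTER_AREA)
def fit(views,model,x0,z,ang=False):
    """views: [(cam,mask)]; returns x,y(,yaw) and the mean IoU"""
    def cost(p):
        a=p[2]/.05 if ang else 0; pts=model@Rn.from_euler('z',a).as_matrix().T+[p[0],p[1],z]; s=0
        for c,m in views:
            h=hullmask(c,pts); s+=1-np.minimum(h,m).sum()/np.maximum(h,m).sum()
        return s/len(views)
    p0=np.array(list(x0[:2])+([x0[2]*.05] if ang else [])); d=len(p0)
    r=minimize(cost,p0,method='Nelder-Mead',options=dict(initial_simplex=np.vstack([p0,p0+.01*np.eye(d)]),xatol=2e-4,fatol=1e-4))
    q=r.x.copy()
    if ang:q[2]/=.05
    return np.round(q,4),round(1-r.fun,3)
def masks(c,name,xy,tol=.06):
    """the trace whose ray at the mask middle passes closest to xy at mid height"""
    best=None
    for t in trace(c,name):
        m=t["mask"]; v,u=np.nonzero(m)
        if len(u)<20: continue
        g=ground(c,[[u.mean(),v.mean()]],.06)[0,:2]; d=np.hypot(*(g-xy))
        if d<tol and (best is None or d<best[0]): best=(d,m.astype(np.float32))
    return best[1] if best else None
def toolshift(target,z_jaw_deg=None):
    """shift (mm, tool axes) from now to world target TCP"""
    s=readout.read_state(); w,x,y,z=s["tcp_rot"]; R=Rn.from_quat([x,y,z,w]).as_matrix()
    return np.round(1000*R.T@(np.array(target)-s["position"]),1)
E
cat > a.py <<'E'
from h import *
cams={n:capture(n) for n in("top","scene","wrist")}
cv2.imwrite("pics/wrist0.png",cams["wrist"]["pixels"])
w,x,y,z=readout.read_state()["tcp_rot"]; print(np.round(Rn.from_quat([x,y,z,w]).as_matrix(),3))
for n,xy in dict(valve_red=(.575,.076),valve_yellow=(.53,.012),valve_blue=(.592,-.034)).items():
    for k in("top","scene"):
        m=masks(cams[k],n,np.array(xy))
        print(n,k, None if m is None else (m.sum(),fit([(cams[k],m)],VALVE,xy,.006)))
c=cams["top"]
m=masks(c,"transformer",np.array([.59,.02])); print("tr",fit([(c,m)],box(.056,.046,0,.042),(.59,.02,.1),.006,True))
for k in("top","scene"):
  for n,bx,xy,z in(("gasket",box(.09,.066,0,.002),(.466,-.312,.1),.05),("mat",box(.21,.14,0,.003),(.475,.316,-.1),0)):
    m=masks(cams[k],n,np.array(xy[:2])); print(n,k, None if m is None else fit([(cams[k],m)],bx,xy,z,True))
E
python3 a.py
```

```text
[[ 0.904 -0.     0.429]
 [-0.429  0.     0.904]
 [-0.    -1.     0.   ]]
valve_red top (np.float32(434.0), (array([0.5772, 0.0829]), np.float64(0.94)))
valve_red scene (np.float32(589.0), (array([0.5777, 0.0807]), np.float64(0.781)))
valve_yellow top (np.float32(390.0), (array([0.5279, 0.0178]), np.float64(0.952)))
valve_yellow scene (np.float32(558.0), (array([0.5169, 0.0186]), np.float64(0.791)))
valve_blue top (np.float32(440.0), (array([ 0.5928, -0.0324]), np.float64(0.95)))
valve_blue scene (np.float32(804.0), (array([ 0.5973, -0.0359]), np.float64(0.942)))
tr (array([0.5873, 0.0241, 0.1783]), np.float64(0.929))
gasket top (array([ 0.4615, -0.3094,  0.1939]), np.float64(0.946))
mat top (array([ 0.4776,  0.3152, -0.0757]), np.float64(0.966))
gasket scene (array([ 0.4656, -0.313 ,  0.1794]), np.float64(0.955))
mat scene None
```

Call:
drive_tool(series=[0,0,0,0,-8.45,0,0,0,0,0,-8.45,0,0,0,0,0,-8.45,0,24.4,0,-29.6,0,0,0,24.4,0,-29.6,0,0,0,24.4,0,-29.6,0,0,0,24.4,0,-29.6,0,0,0,24.4,0,-29.6,0,0,0,24.4,0,-29.6,0,0,0,24.4,0,-29.6,0,0,0,24.4,0,-29.6,0,0,0,24.4,0,-29.6,0,0,0,24.4,0,-29.6,0,0,0,24.4,0,-29.6,0,0,0,24.4,0,-29.6,0,0,0,24.4,0,-29.6,0,0,0,24.4,0,-29.6,0,0,0,0,0,0,0,0,0,0,0,0,0,0,0], grip=0.5)

```text
time_s: 3.5
position: [0.5771, 0.0819, 0.239]
tcp_rot: [0.707, -0.707, 0.001, -0.0]
contact_force: [-0.5, 0.2, -0.3]
width: 0.749
```

```bash
python3 - <<'E'
from h import *
s=readout.read_state(); w,x,y,z=s["tcp_rot"]; R=Rn.from_quat([x,y,z,w]).as_matrix()
print(s["position"],np.round(R,3).tolist(),s["width"],s["joint_positions"])
c=capture("wrist"); im=c["pixels"].copy()
P=s["position"].copy(); P[2]=.1
for p,col in((P,(0,255,0)),([.577,.082,.116],(0,0,0)),([.528,.018,.116],(0,0,0)),([.594,-.034,.116],(0,0,0)),([.587,.024,.048],(255,255,255))):
    u=proj(c,[p])[0]; cv2.drawMarker(im,tuple(int(a) for a in u),col,0,10,1)
cv2.imwrite("pics/w1.png",im)
E
```

```text
[0.57713748 0.08194498 0.23895167] [[1.0, -0.001, 0.002], [-0.002, 0.0, 1.0], [-0.001, -1.0, 0.0]] 0.7485309861455333 [ 6.11148955e-02  4.11001857e-01  1.56390856e+00  1.78841889e-04
  1.16729454e+00 -1.50800875e+00]
```

View pics/w1.png

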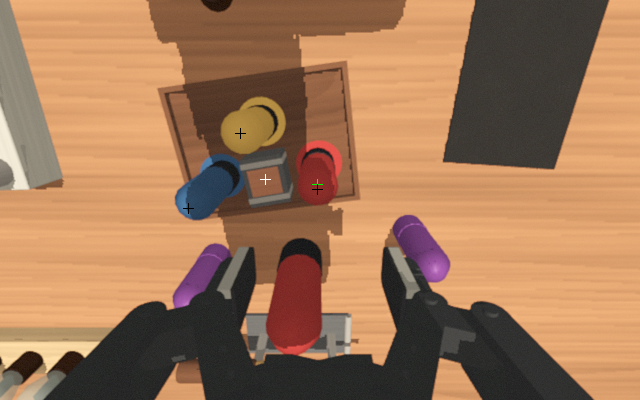

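The wrist view shows all three valves, with red's top at (317,185), yellow at (243,130), blue at (200,200), and the transformer at (265,180). The predicted markers sit close, so I refine with this view.

```bash
cat > b.py <<'E'
from h import *
c=capture("wrist")
for n,xy in dict(valve_red=(.577,.082),valve_yellow=(.528,.018),valve_blue=(.594,-.034)).items():
    m=masks(c,n,np.array(xy)); print(n,None if m is None else (m.sum(),fit([(c,m)],VALVE,xy,.006)))
m=masks(c,"transformer",np.array([.59,.02])); print("tr",fit([(c,m)],box(.056,.046,0,.042),(.59,.02,.17),.006,True))
E
python3 b.py
```

```text
valve_red (np.float32(1927.0), (array([0.5785, 0.0817]), np.float64(0.964)))
valve_yellow (np.float32(2113.0), (array([0.5292, 0.0164]), np.float64(0.973)))
valve_blue (np.float32(2469.0), (array([ 0.5938, -0.034 ]), np.float64(0.967)))
tr (array([0.5892, 0.0242, 0.1585]), np.float64(0.97))
```

Call:
drive_tool(series=[1,24,0,0,0,0,0,24,0,0,0,0,0,24,0,0,0,0,0,24,0,0,0,0,0,24,0,0,0,0,0,24,0,0,0,0,0,23,0,0,0,0,0,0,0,0,0,0])

```text
time_s: 4.6
position: [0.5763, 0.0827, 0.0698]
tcp_rot: [-0.707, 0.707, -0.002, -0.002]
contact_force: [0.1, -0.5, 0.2]
width: 0.751
```

Call:
drive_tool(series=[0,0,0,0,0,0,0,0,0,0,0,0,0,0,0,0,0,0,0,0,0,0,0,0,0,0,0,0,0,0,0,0,0,0,0,0], grip=-0.5)

```text
time_s: 5.2
position: [0.5789, 0.0826, 0.0738]
tcp_rot: [0.707, -0.707, -0.001, -0.001]
contact_force: [-0.1, 0.3, 6.7]
width: 0.426
```

Call:
drive_tool(series=[0,-20,0,0,0,0,0,-20,0,0,0,0,0,-20,0,0,0,0,0,-20,0,0,0,0,0,-20,0,0,0,0,0,-20,0,0,0,0,0,-20,0,0,0,0,-4.5,0,28.5,0,0,0,-4.5,0,28.5,0,0,0,-4.5,0,28.5,0,0,0,-4.5,0,28.5,0,0,0,-4.5,0,28.5,0,0,0,-4.5,0,28.5,0,0,0,-4.5,0,28.5,0,0,0,-4.5,0,28.5,0,0,0,0,0,0,0,0,0,0,0,0,0,0,0])

```text
time_s: 6.9
position: [0.5419, 0.3106, 0.2125]
tcp_rot: [-0.707, 0.707, 0.0, -0.0]
contact_force: [0.2, 0.1, -1.1]
width: 0.431
```

```bash
python3 - <<'E'
from h import *
s=readout.read_state(); print(s["position"],s["width"])
c=capture("wrist"); t=capture("top"); cv2.imwrite("pics/w2.png",np.vstack([c["pixels"],t["pixels"]])[::1,::1])
cv2.imwrite("pics/w2.png",cv2.resize(np.vstack([c["pixels"],t["pixels"]]),None,fx=.75,fy=.75))
m=masks(c,"mat",np.array([.477,.315]),.2); print(None if m is None else fit([(c,m)],box(.21,.14,0,.003),(.4776,.3152,-.0757),0,True))
E
```

```text
[0.54194034 0.31062061 0.21253693] 0.4308631327812158
(array([ 0.4771,  0.3134, -0.0693]), np.float64(0.971))
```

View pics/w2.png

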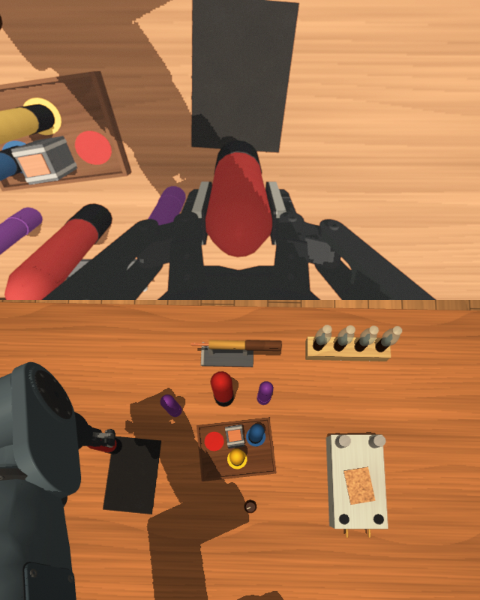

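The valve hangs straight in the gripper, and the red spot is now clear at about (93,148) in the wrist half. The mat fit agrees with the earlier one, so I lower.

Call:
drive_tool(series=[0,22,0,0,0,0,0,22,0,0,0,0,0,22,0,0,0,0,0,22,0,0,0,0,0,22,0,0,0,0,0,18,0,0,0,0,0,10,0,0,0,0,0,4,0,0,0,0,0,0,0,0,0,0])

```text
time_s: 7.95
position: [0.5428, 0.31, 0.0712]
tcp_rot: [0.707, -0.707, 0.0, -0.001]
contact_force: [-0.2, -0.4, -1.6]
width: 0.43
```

Call:
drive_tool(series=[0,0,0,0,0,0,0,0,0,0,0,0,0,0,0,0,0,0,0,0,0,0,0,0,0,-10,0,0,0,0,0,-20,0,0,0,0,0,-28,0,0,0,0,0,-28,0,0,0,0,0,-28,0,0,0,0,0,-26,0,0,0,0], grip=0.5)

```text
time_s: 8.95
position: [0.5422, 0.3105, 0.2126]
tcp_rot: [0.707, -0.707, -0.0, -0.0]
contact_force: [-0.7, 0.1, 0.7]
width: 0.751
```

Call:
drive_tool(series=[-1.3,0,-29.35,0,0,0,-1.3,0,-29.35,0,0,0,-1.3,0,-29.35,0,0,0,-1.3,0,-29.35,0,0,0,-1.3,0,-29.35,0,0,0,-1.3,0,-29.35,0,0,0,-1.3,0,-29.35,0,0,0,-1.3,0,-29.35,0,0,0,-1.3,0,-29.35,0,0,0,-1.3,0,-29.35,0,0,0,0,0,0,0,0,0])

```text
time_s: 10.05
position: [0.529, 0.0145, 0.2111]
tcp_rot: [-0.707, 0.707, -0.001, 0.001]
contact_force: [0.4, 0.6, -0.7]
width: 0.748
```

```bash
cat >> h.py <<'E'
DISC=ring(.028,0)
V=dict(valve_red=((.578,.082),(.542,.31)),valve_yellow=((.529,.017),(.4776,.3152)),valve_blue=((.594,-.034),(.4128,.32)))
HUE=dict(spot_red=(0,.578,.082),spot_yellow=(25,.529,.017),spot_blue=(110,.594,-.034))
def check(names,cam="wrist",z=.006,where=0):
    c=capture(cam)
    for n in names:
        xy=V[n][where]; m=masks(c,n,np.array(xy)); print(cam,n,None if m is None else (m.sum(),fit([(c,m)],VALVE,xy,z)))
    return c
def spot(c,n):
    h0,x,y=HUE[n]; hsv=cv2.cvtColor(c["pixels"],cv2.COLOR_BGR2HSV).astype(int); dh=np.abs(hsv[...,0]-h0); dh=np.minimum(dh,180-dh)
    near=hullmask(c,ring(.045,0)+[x,y,.006])>0
    m=((dh<6)&(hsv[...,1]>120)&(hsv[...,2]>60)&near).astype(np.uint8); k,l,st,ce=cv2.connectedComponentsWithStats(m)
    if k<2: return None
    m=(l==1+np.argmax(st[1:,4])).astype(np.float32); return m.sum(),fit([(c,m)],DISC,(x,y),.006)
E
python3 - <<'E'
from h import *
c=check(["valve_yellow","valve_blue"]); print(spot(c,"spot_red"))
c=check(["valve_red"],"top",.003,1);print(spot(c,"spot_red"))
c=check(["valve_red"],"scene",.003,1);print(spot(c,"spot_red"))
print(readout.read_state()["position"])
E
```

```text
wrist valve_yellow (np.float32(2302.0), (array([0.5287, 0.0159]), np.float64(0.966)))
wrist valve_blue (np.float32(2357.0), (array([ 0.5937, -0.0341]), np.float64(0.866)))
(np.float32(1652.0), (array([0.5782, 0.0827]), np.float64(0.979)))
top valve_red (np.float32(583.0), (array([0.5426, 0.3109]), np.float64(0.89)))
None
scene valve_red (np.float32(731.0), (array([0.5446, 0.3064]), np.float64(0.952)))
(np.float32(549.0), (array([0.5926, 0.0924]), np.float64(0.648)))
[0.52906636 0.0177582  0.21036126]
```

Call:
drive_tool(series=[0,24,0,0,0,0,0,24,0,0,0,0,0,24,0,0,0,0,0,24,0,0,0,0,0,24,0,0,0,0,0,20,0,0,0,0,0,0,0,0,0,0])

```text
time_s: 11.1
position: [0.5277, 0.0175, 0.0682]
tcp_rot: [0.707, -0.707, 0.001, 0.002]
contact_force: [0.1, 0.0, 0.9]
width: 0.746
```

Call:
drive_tool(series=[0,0,0,0,0,0,0,0,0,0,0,0,0,0,0,0,0,0,0,0,0,0,0,0,0,0,0,0,0,0,0,0,0,0,0,0], grip=-0.5)

```text
time_s: 11.7
position: [0.5298, 0.0171, 0.0715]
tcp_rot: [0.707, -0.707, -0.001, -0.001]
contact_force: [-0.5, 1.8, 6.9]
width: 0.43
```

Call:
drive_tool(series=[0,-20,0,0,0,0,0,-20,0,0,0,0,0,-20,0,0,0,0,0,-20,0,0,0,0,0,-20,0,0,0,0,0,-20,0,0,0,0,0,-20,0,0,0,0,-5.1,0,29.8,0,0,0,-5.1,0,29.8,0,0,0,-5.1,0,29.8,0,0,0,-5.1,0,29.8,0,0,0,-5.1,0,29.8,0,0,0,-5.1,0,29.8,0,0,0,-5.1,0,29.8,0,0,0,-5.1,0,29.8,0,0,0,-5.1,0,29.8,0,0,0,-5.1,0,29.8,0,0,0,0,0,0,0,0,0])

```text
time_s: 13.5
position: [0.4773, 0.3176, 0.2106]
tcp_rot: [0.707, -0.707, -0.001, 0.001]
contact_force: [-0.0, -0.7, -0.8]
width: 0.43
```

Call:
drive_tool(series=[0,22,0,0,0,0,0,22,0,0,0,0,0,22,0,0,0,0,0,22,0,0,0,0,0,22,0,0,0,0,0,18,0,0,0,0,0,10,0,0,0,0,0,4,0,0,0,0,0,0,0,0,0,0])

```text
time_s: 14.4
position: [0.4787, 0.3148, 0.069]
tcp_rot: [0.707, -0.707, -0.0, -0.0]
contact_force: [0.2, 0.3, -0.8]
width: 0.429
```

Call:
drive_tool(series=[0,0,0,0,0,0,0,0,0,0,0,0,0,0,0,0,0,0,0,0,0,0,0,0,0,-10,0,0,0,0,0,-20,0,0,0,0,0,-28,0,0,0,0,0,-28,0,0,0,0,0,-28,0,0,0,0,0,-28,0,0,0,0], grip=0.5)

```text
time_s: 15.4
position: [0.4781, 0.3149, 0.2123]
tcp_rot: [0.707, -0.707, -0.0, -0.0]
contact_force: [0.1, -0.4, 0.5]
width: 0.751
```

Call:
drive_tool(series=[9.7,0,-29.2,0,0,0,9.7,0,-29.2,0,0,0,9.7,0,-29.2,0,0,0,9.7,0,-29.2,0,0,0,9.7,0,-29.2,0,0,0,9.7,0,-29.2,0,0,0,9.7,0,-29.2,0,0,0,9.7,0,-29.2,0,0,0,9.7,0,-29.2,0,0,0,9.7,0,-29.2,0,0,0,9.7,0,-29.2,0,0,0,9.7,0,-29.2,0,0,0,0,0,0,0,0,0,0,0,0,0,0,0])

```text
time_s: 16.8
position: [0.5943, -0.0357, 0.2107]
tcp_rot: [0.707, -0.707, 0.0, -0.001]
contact_force: [-0.7, -0.2, -0.3]
width: 0.75
```

```bash
python3 - <<'E'
from h import *
c=check(["valve_blue"]); print(spot(c,"spot_red"),spot(c,"spot_yellow"))
c=check(["valve_red","valve_yellow"],"top",.003,1)
print(readout.read_state()["position"])
E
```

```text
wrist valve_blue (np.float32(2357.0), (array([ 0.5938, -0.0343]), np.float64(0.971)))
(np.float32(1986.0), (array([0.5783, 0.0827]), np.float64(0.98))) (np.float32(2141.0), (array([0.5288, 0.0161]), np.float64(0.927)))
top valve_red (np.float32(601.0), (array([0.5421, 0.3109]), np.float64(0.918)))
top valve_yellow (np.float32(653.0), (array([0.4769, 0.3151]), np.float64(0.942)))
[ 0.59427839 -0.03463488  0.21052491]
```

Call:
drive_tool(series=[0,24,0,0,0,0,0,24,0,0,0,0,0,24,0,0,0,0,0,24,0,0,0,0,0,24,0,0,0,0,0,20,0,0,0,0,0,0,0,0,0,0])

```text
time_s: 17.75
position: [0.5929, -0.0347, 0.068]
tcp_rot: [0.707, -0.707, 0.001, 0.002]
contact_force: [-0.5, 0.2, 0.5]
width: 0.748
```

Call:
drive_tool(series=[0,0,0,0,0,0,0,0,0,0,0,0,0,0,0,0,0,0,0,0,0,0,0,0,0,0,0,0,0,0,0,0,0,0,0,0], grip=-0.5)

```text
time_s: 18.35
position: [0.5953, -0.0354, 0.0718]
tcp_rot: [-0.707, 0.707, 0.001, 0.001]
contact_force: [-1.0, 1.9, 7.8]
width: 0.429
```

Call:
drive_tool(series=[0,-20,0,0,0,0,0,-20,0,0,0,0,0,-20,0,0,0,0,0,-20,0,0,0,0,0,-20,0,0,0,0,0,-20,0,0,0,0,0,-20,0,0,0,0,-15.1,0,29.5,0,0,0,-15.1,0,29.5,0,0,0,-15.1,0,29.5,0,0,0,-15.1,0,29.5,0,0,0,-15.1,0,29.5,0,0,0,-15.1,0,29.5,0,0,0,-15.1,0,29.5,0,0,0,-15.1,0,29.5,0,0,0,-15.1,0,29.5,0,0,0,-15.1,0,29.5,0,0,0,-15.1,0,29.5,0,0,0,-15.1,0,29.5,0,0,0,0,0,0,0,0,0])

```text
time_s: 20.35
position: [0.4118, 0.3211, 0.2108]
tcp_rot: [0.707, -0.707, -0.001, 0.001]
contact_force: [0.2, -0.9, -0.2]
width: 0.433
```

Call:
drive_tool(series=[0,0,0,0,0,0,0,22,0,0,0,0,0,22,0,0,0,0,0,22,0,0,0,0,0,22,0,0,0,0,0,22,0,0,0,0,0,18,0,0,0,0,0,10,0,0,0,0,0,4,0,0,0,0,0,0,0,0,0,0])

```text
time_s: 21.35
position: [0.4141, 0.3183, 0.0691]
tcp_rot: [0.707, -0.707, 0.0, -0.001]
contact_force: [0.2, -0.5, -0.0]
width: 0.432
```

Call:
drive_tool(series=[0,0,0,0,0,0,0,0,0,0,0,0,0,0,0,0,0,0,0,0,0,0,0,0,0,-10,0,0,0,0,0,-20,0,0,0,0,0,-28,0,0,0,0,0,-28,0,0,0,0,0,-28,0,0,0,0,0,-28,0,0,0,0], grip=0.5)

```text
time_s: 22.35
position: [0.4132, 0.3185, 0.2123]
tcp_rot: [0.707, -0.707, -0.0, -0.0]
contact_force: [-0.9, 0.4, 0.4]
width: 0.751
```

Call:
drive_tool(series=[17.6,0,-29.5,0,0,0,17.6,0,-29.5,0,0,0,17.6,0,-29.5,0,0,0,17.6,0,-29.5,0,0,0,17.6,0,-29.5,0,0,0,17.6,0,-29.5,0,0,0,17.6,0,-29.5,0,0,0,17.6,0,-29.5,0,0,0,17.6,0,-29.5,0,0,0,17.6,0,-29.5,0,0,0,0,0,0,0,-4.55,0,0,0,0,0,-4.55,0,0,0,0,0,0,0,0,0,0,0,0,0])

```text
time_s: 23.75
position: [0.5892, 0.0236, 0.2108]
tcp_rot: [-0.705, 0.705, 0.055, -0.055]
contact_force: [1.0, 0.1, 0.2]
width: 0.75
```

```bash
python3 - <<'E'
from h import *
s=readout.read_state();w,x,y,z=s["tcp_rot"]; print(s["position"],np.round(Rn.from_quat([x,y,z,w]).as_matrix()[:,2],3))
c=capture("wrist"); cv2.imwrite("pics/w3.png",c["pixels"])
for n in HUE: print(n,spot(c,n))
m=masks(c,"transformer",np.array([.59,.02])); print("tr",fit([(c,m)],box(.056,.046,0,.042),(.59,.02,.17),.006,True))
t=check(["valve_red","valve_yellow","valve_blue"],"top",.003,1); cv2.imwrite("pics/t3.png",t["pixels"])
print(readout.read_state()["position"])
E
```

```text
[0.58917165 0.02363872 0.2107521 ] [-0.156  0.988 -0.   ]
spot_red (np.float32(1894.0), (array([0.5783, 0.0828]), np.float64(0.98)))
spot_yellow (np.float32(1665.0), (array([0.5289, 0.0165]), np.float64(0.74)))
spot_blue (np.float32(1319.0), (array([ 0.5936, -0.0358]), np.float64(0.69)))
tr (array([0.5889, 0.0239, 0.1666]), np.float64(0.955))
top valve_red (np.float32(649.0), (array([0.5414, 0.3098]), np.float64(0.953)))
top valve_yellow (np.float32(634.0), (array([0.4772, 0.3155]), np.float64(0.944)))
top valve_blue (np.float32(655.0), (array([0.412 , 0.3203]), np.float64(0.938)))
[0.58921229 0.02367028 0.21037955]
```

View pics/t3.png

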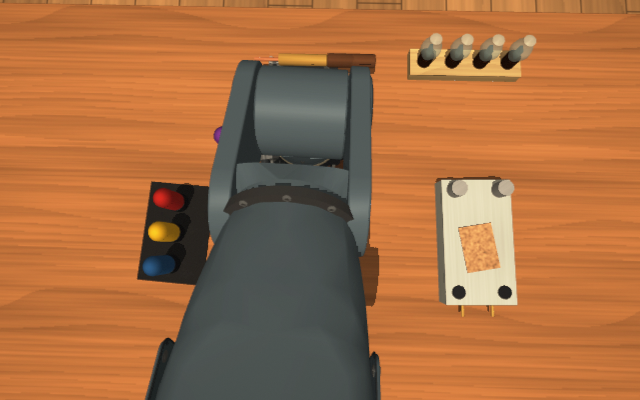

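The three valves stand on the mat at (168,200), (164,231) and (158,265). The jaws are lined up with the transformer, so I descend.

Call:
drive_tool(series=[0,26,0,0,0,0,0,26,0,0,0,0,0,26,0,0,0,0,0,26,0,0,0,0,0,26,0,0,0,0,0,26,0,0,0,0,0,20,0,0,0,0,0,12,0,0,0,0,0,0,0,0,0,0])

```text
time_s: 24.95
position: [0.5885, 0.0236, 0.021]
tcp_rot: [0.705, -0.705, -0.055, 0.057]
contact_force: [0.2, 0.7, 0.8]
width: 0.749
```

Call:
drive_tool(series=[0,0,0,0,0,0,0,0,0,0,0,0,0,0,0,0,0,0,0,0,0,0,0,0,0,0,0,0,0,0,0,0,0,0,0,0], grip=-0.4)

```text
time_s: 25.55
position: [0.59, 0.0235, 0.0235]
tcp_rot: [-0.705, 0.705, 0.057, -0.055]
contact_force: [-0.7, 0.0, 7.7]
width: 0.527
```

Call:
drive_tool(series=[0,-10,0,0,0,0,0,-20,0,0,0,0,0,-25,0,0,0,0,0,-25,0,0,0,0,0,-25,0,0,0,0,0,-25,0,0,0,0,0,-20,0,0,0,0,0,0,0,0,0,0])

```text
time_s: 26.35
position: [0.5902, 0.0235, 0.1752]
tcp_rot: [-0.705, 0.705, 0.058, -0.054]
contact_force: [-0.4, 0.1, -4.7]
width: 0.528
```

```bash
python3 - <<'E'
from h import *
s=readout.read_state(); print(s["position"],s["width"])
c=capture("wrist"); cv2.imwrite("pics/w4.png",c["pixels"])
for n in HUE: print(n,spot(c,n))
t=capture("top")
for k in(t,capture("scene")):
    m=masks(k,"gasket",np.array([.4635,-.311])); print(None if m is None else fit([(k,m)],box(.09,.066,0,.002),(.4635,-.311,.19),.05,True))
E
```

```text
[0.59022765 0.02353903 0.17518456] 0.5280150633267795
spot_red (np.float32(2313.0), (array([0.5784, 0.0827]), np.float64(0.983)))
spot_yellow (np.float32(2470.0), (array([0.5286, 0.0162]), np.float64(0.882)))
spot_blue (np.float32(1556.0), (array([ 0.5942, -0.0361]), np.float64(0.666)))
(array([ 0.4605, -0.3088,  0.1852]), np.float64(0.96))
(array([ 0.4665, -0.3123,  0.1598]), np.float64(0.898))
```

View pics/w4.png

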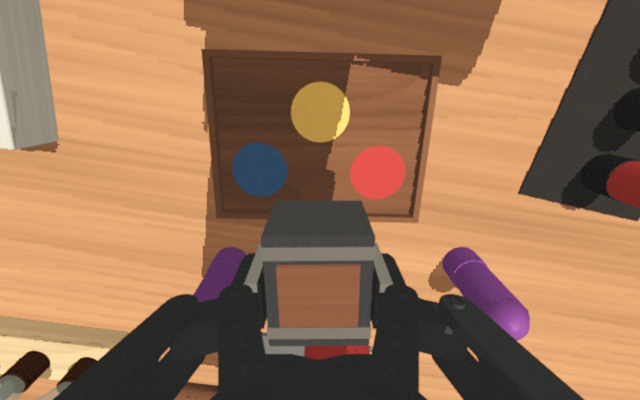

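The transformer is held square, with the copper top at (318,295). The empty spots show at blue (259,169), yellow (320,112) and red (378,172). I go to a stop about 100 mm past the gasket to see it from near.

Call:
drive_tool(series=[-7,0,-28.15,0,0,0,-7,0,-28.15,0,0,0,-7,0,-28.15,0,0,0,-7,0,-28.15,0,0,0,-7,0,-28.15,0,0,0,-7,0,-28.15,0,0,0,-7,0,-28.15,0,0,0,-7,0,-28.15,0,0,0,-7,0,-28.15,0,0,0,-7,0,-28.15,0,0,0,-7,0,-28.15,0,0,0,0,0,0,0,0,0])

```text
time_s: 27.8
position: [0.5612, -0.2973, 0.171]
tcp_rot: [0.705, -0.705, -0.055, 0.055]
contact_force: [0.2, 1.0, -4.6]
width: 0.528
```

```bash
python3 - <<'E'
from h import *
s=readout.read_state(); print(s["position"])
c=capture("wrist"); cv2.imwrite("pics/w5.png",c["pixels"])
m=masks(c,"gasket",np.array([.4635,-.311])); r=fit([(c,m)],box(.09,.066,0,.002),(.4635,-.311,.19),.05,True); print(r)
m=masks(c,"transformer",s["position"][:2],.2); q=fit([(c,m)],box(.056,.046,0,.042),(s["position"][0],s["position"][1],.16),s["position"][2]-.0165,True); print(q)
w,x,y,z=s["tcp_rot"]; R=Rn.from_quat([x,y,z,w]).as_matrix(); g=r[0]; p=readout.read_state()["position"]
print("shift",1000*R.T@[g[0]-p[0],g[1]-p[1],0], "jaw",R[:,2])
E
```

```text
[ 0.56119334 -0.29730958  0.17099854]
(array([ 0.4618, -0.3107,  0.1877]), np.float64(0.991))
(array([ 0.5604, -0.2969,  0.1679]), np.float64(0.95))
shift [-101.34627501    0.12211558   -1.15504194] jaw [-1.55120360e-01  9.87895574e-01  9.51461288e-05]
```

View pics/w5.png

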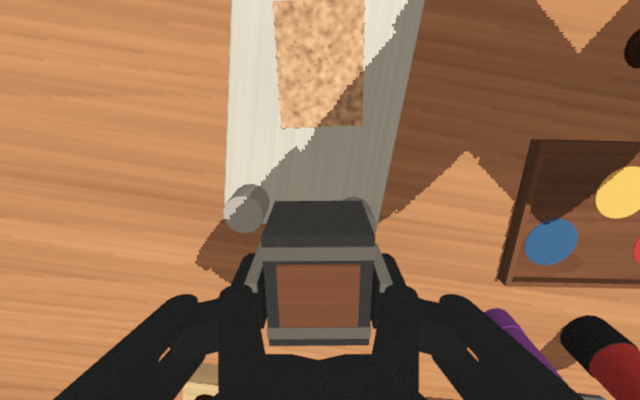

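Call:
drive_tool(series=[-20.2,0,-0.2,0,0,0,-20.2,0,-0.2,0,0,0,-20.2,0,-0.2,0,0,0,-20.2,0,-0.2,0,0,0,-20.2,0,-0.2,0,0,0,0,0,0,0,-1.3,0,0,0,0,0,0,0,0,22,0,0,0,0,0,22,0,0,0,0,0,20,0,0,0,0,0,16,0,0,0,0,0,10,0,0,0,0,0,6,0,0,0,0,0,4,0,0,0,0,0,2,0,0,0,0,0,0,0,0,0,0])

```text
time_s: 29.55
position: [0.4627, -0.3114, 0.0705]
tcp_rot: [-0.704, 0.704, 0.064, -0.064]
contact_force: [0.3, 0.4, -4.4]
width: 0.529
```

```bash
python3 - <<'E'
from h import *
s=readout.read_state(); print(s["position"],s["contact_force"])
c=capture("scene"); cv2.imwrite("pics/s6.png",cv2.resize(c["pixels"][120:320,100:300],(600,600)))
m=masks(c,"transformer",s["position"][:2],.2); print(fit([(c,m)],box(.056,.046,0,.042),(s["position"][0],s["position"][1],.18),.052,True))
E
```

```text
[ 0.4627129  -0.31140571  0.07054306] [ 0.32362382  0.35402937 -4.41974638]
(array([ 0.466 , -0.3133,  0.2237]), np.float64(0.92))
```

View pics/s6.png

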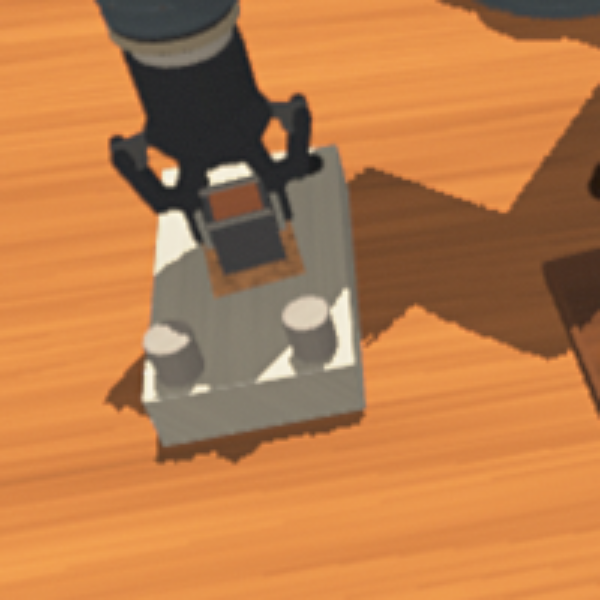

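In this crop the transformer sits centred over the gasket at about (245,245). The weight is still on the gripper, so I ease down.

Call:
drive_tool(series=[0,1,0,0,0,0,0,0,0,0,0,0])

```text
time_s: 29.85
position: [0.4627, -0.3115, 0.0695]
tcp_rot: [-0.704, 0.704, 0.064, -0.064]
contact_force: [0.6, -0.2, -3.7]
width: 0.53
```

Call:
drive_tool(series=[0,1,0,0,0,0,0,0,0,0,0,0])

```text
time_s: 30.05
position: [0.4626, -0.3115, 0.0695]
tcp_rot: [-0.704, 0.704, 0.064, -0.064]
contact_force: [-4.8, 2.4, 10.1]
width: 0.529
```

Call:
drive_tool(series=[0,0,0,0,0,0,0,0,0,0,0,0,0,0,0,0,0,0,0,0,0,0,0,0,0,0,0,0,0,0,0,-10,0,0,0,0,0,-20,0,0,0,0,0,-28,0,0,0,0,0,-28,0,0,0,0,0,-28,0,0,0,0,0,-28,0,0,0,0,0,0,0,5.2,0,0,0,0,0,5.2,0,10,0,0,0,0,0,20,0,0,0,0,0,20,0,0,0,0,0,20,0,0,0,0,0,20,0,0,0,0,0,0,0,0,0,0], grip=0.5)

```text
schema error: expected a multiple of 6 numbers
```

```bash
python3 - <<'E'
from h import *
s=readout.read_state(); print(s["position"]); w,x,y,z=s["tcp_rot"]; print(Rn.from_quat([x,y,z,w]).as_matrix()[:,2])
c=capture("wrist")
m=masks(c,"gasket",np.array([.4635,-.311])); print(None if m is None else m.sum())
for n in("wrist","top","scene"):
    k=c if n=="wrist" else capture(n)
    m=masks(k,"transformer",np.array([.462,-.311]),.1); print(n,None if m is None else fit([(k,m)],box(.056,.046,0,.042),(.462,-.311,.18),.052,True))
check(V,"top",.003,1)
E
```

```text
[ 0.46263969 -0.31148783  0.06947986]
[-1.80174630e-01  9.83634515e-01 -4.92983758e-04]
5000.0
wrist (array([ 0.4624, -0.311 ,  0.1852]), np.float64(0.964))
top (array([ 0.4611, -0.3075,  0.2739]), np.float64(0.341))
scene (array([ 0.5098, -0.3012, -0.1788]), np.float64(0.262))
top valve_red (np.float32(667.0), (array([0.542 , 0.3106]), np.float64(0.955)))
top valve_yellow (np.float32(581.0), (array([0.4761, 0.3148]), np.float64(0.872)))
top valve_blue None
```

Call:
drive_tool(series=[0,0,0,0,0,0,0,0,0,0,0,0,0,0,0,0,0,0,0,0,0,0,0,0,0,0,0,0,0,0,0,-10,0,0,0,0,0,-20,0,0,0,0,0,-28,0,0,0,0,0,-28,0,0,0,0,0,-28,0,0,0,0,0,-28,0,0,0,0,0,0,0,0,5.2,0,0,0,0,0,5.2,0,20,0,0,0,0,0,20,0,0,0,0,0,20,0,0,0,0,0,20,0,0,0,0,0,0,0,0,0,0,0], grip=0.5)

```text
time_s: 32.4
position: [0.544, -0.3111, 0.2108]
tcp_rot: [-0.707, 0.707, 0.001, 0.0]
contact_force: [-1.3, -0.4, -0.4]
width: 0.753
```

```bash
python3 - <<'E'
from h import *
s=readout.read_state(); print(s["position"]); w,x,y,z=s["tcp_rot"]; print(Rn.from_quat([x,y,z,w]).as_matrix()[:,2])
c=capture("wrist");cv2.imwrite("pics/w7.png",c["pixels"])
m=masks(c,"gasket",np.array([.4635,-.311])); print(None if m is None else m.sum())
for n in("wrist","top","scene"):
    k=c if n=="wrist" else capture(n)
    m=masks(k,"transformer",np.array([.462,-.311]),.1); print(n,None if m is None else fit([(k,m)],box(.056,.046,0,.042),(.462,-.311,.18),.052,True))
check(V,"top",.003,1)
E
```

```text
[ 0.54401014 -0.31107978  0.21075719]
[-7.31350767e-04  9.99999666e-01 -3.64650844e-04]
3076.0
wrist (array([ 0.4624, -0.3109,  0.1959]), np.float64(0.968))
top (array([ 0.4616, -0.3097,  0.1964]), np.float64(0.963))
scene (array([ 0.4668, -0.3128,  0.2026]), np.float64(0.944))
top valve_red (np.float32(643.0), (array([0.5421, 0.3104]), np.float64(0.951)))
top valve_yellow (np.float32(720.0), (array([0.4779, 0.3155]), np.float64(0.922)))
top valve_blue (np.float32(679.0), (array([0.412, 0.321]), np.float64(0.954)))
```

View pics/w7.png

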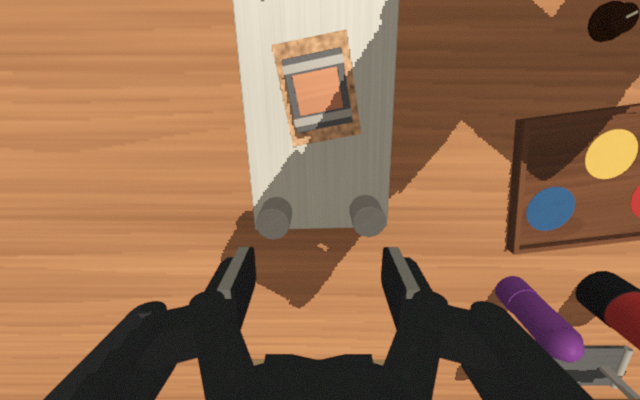

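The transformer lies square on the gasket at (317,88), and three views agree within 2 mm. Now I return the valves, red first.

Call:
drive_tool(series=[0,0,20,0,0,0,0,0,33,0,0,0,0,0,33,0,0,0,0,0,33,0,0,0,0,0,33,0,0,0,0,0,33,0,0,0,0,0,33,0,0,0,0,0,33,0,0,0,0,0,33,0,0,0,0,0,33,0,0,0,0,0,33,0,0,0,0,0,33,0,0,0,0,0,33,0,0,0,0,0,33,0,0,0,0,0,33,0,0,0,0,0,33,0,0,0,0,0,33,0,0,0,0,0,33,0,0,0,-2,0,40,0,0,0,0,0,0,0,0,0])

```text
time_s: 34.95
position: [0.5392, 0.314, 0.2101]
tcp_rot: [0.707, -0.707, -0.001, 0.001]
contact_force: [-0.5, -0.9, -0.7]
width: 0.749
```

```bash
python3 - <<'E'
from h import *
c=check(V,"wrist",.003,1); print(readout.read_state()["position"])
E
```

```text
wrist valve_red (np.float32(2282.0), (array([0.5423, 0.3092]), np.float64(0.967)))
wrist valve_yellow (np.float32(1927.0), (array([0.4779, 0.3137]), np.float64(0.971)))
wrist valve_blue (np.float32(2670.0), (array([0.4123, 0.3194]), np.float64(0.942)))
[0.5403625  0.30921858 0.21027575]
```

Call:
drive_tool(series=[1.5,24,0,0,0,0,0,24,0,0,0,0,0,24,0,0,0,0,0,24,0,0,0,0,0,24,0,0,0,0,0,20,0,0,0,0,0,0,0,0,0,0])

```text
time_s: 35.85
position: [0.541, 0.308, 0.068]
tcp_rot: [-0.706, 0.708, -0.002, -0.001]
contact_force: [0.4, 0.2, 0.9]
width: 0.748
```

Call:
drive_tool(series=[0,0,0,0,0,0,0,0,0,0,0,0,0,0,0,0,0,0,0,0,0,0,0,0,0,0,0,0,0,0,0,0,0,0,0,0], grip=-0.5)

```text
time_s: 36.45
position: [0.5431, 0.3097, 0.0719]
tcp_rot: [0.707, -0.707, -0.001, -0.001]
contact_force: [0.2, -2.3, 7.4]
width: 0.426
```

Call:
drive_tool(series=[0,-20,0,0,0,0,0,-20,0,0,0,0,0,-20,0,0,0,0,0,-20,0,0,0,0,0,-20,0,0,0,0,0,-20,0,0,0,0,0,-20,0,0,0,0,4.5,0,-28.3,0,0,0,4.5,0,-28.3,0,0,0,4.5,0,-28.3,0,0,0,4.5,0,-28.3,0,0,0,4.5,0,-28.3,0,0,0,4.5,0,-28.3,0,0,0,4.5,0,-28.3,0,0,0,4.5,0,-28.3,0,0,0,0,0,0,0,0,0,0,0,0,0,0,0])

```text
time_s: 38.15
position: [0.5782, 0.0831, 0.2107]
tcp_rot: [0.707, -0.707, 0.0, -0.001]
contact_force: [0.4, -0.6, -0.7]
width: 0.43
```

```bash
python3 - <<'E'
from h import *
s=readout.read_state(); print(s["position"])
c=capture("wrist"); cv2.imwrite("pics/w8.png",c["pixels"])
for n in HUE: print(n,spot(c,n))
hsv=cv2.cvtColor(c["pixels"],cv2.COLOR_BGR2HSV)
for h0,x,y in HUE.values():
    u=proj(c,[[x,y,.006]])[0]; print(u.round(), hsv[int(u[1])%400,int(u[0])%640])
p=s["position"]; m=masks(c,"valve_red",p[:2],.15); print(fit([(c,m)],VALVE,p[:2],p[2]-.066))
E
```

```text
[0.57816464 0.08310448 0.21072777]
spot_red (np.float32(1839.0), (array([0.5781, 0.0826]), np.float64(0.949)))
spot_yellow (np.float32(1959.0), (array([0.5292, 0.0155]), np.float64(0.904)))
spot_blue (np.float32(752.0), (array([ 0.5942, -0.0345]), np.float64(0.417)))
[317. 167.] [  2 184 144]
[256. 123.] [ 20 157 187]
[216. 181.] [104 142  99]
(array([0.5177, 0.0839]), np.float64(0.19))
```

View pics/w8.png

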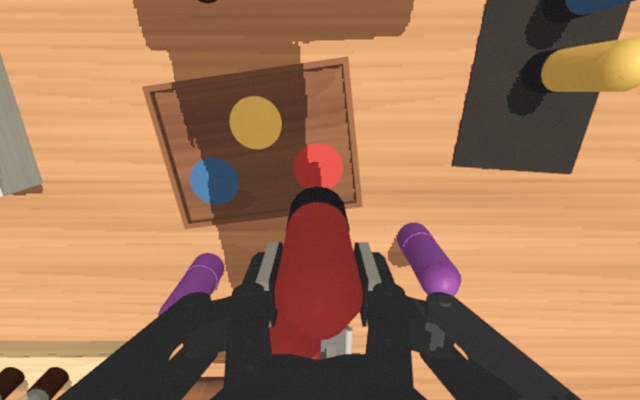

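Red hangs straight right behind its spot (317,167), and the blue (214,181) and yellow (256,123) spots match my coordinates. Lowering 136 mm.

Call:
drive_tool(series=[0,22,0,0,0,0,0,22,0,0,0,0,0,22,0,0,0,0,0,22,0,0,0,0,0,22,0,0,0,0,0,14,0,0,0,0,0,8,0,0,0,0,0,4,0,0,0,0,0,0,0,0,0,0,0,0,0,0,0,0])

```text
time_s: 39.25
position: [0.5786, 0.0834, 0.075]
tcp_rot: [0.707, -0.707, -0.0, -0.001]
contact_force: [0.7, -0.1, -0.1]
width: 0.427
```

Call:
drive_tool(series=[0,0,0,0,0,0,0,0,0,0,0,0,0,0,0,0,0,0,0,0,0,0,0,0,0,-10,0,0,0,0,0,-20,0,0,0,0,0,-28,0,0,0,0,0,-28,0,0,0,0,0,-28,0,0,0,0,0,-24,0,0,0,0], grip=0.5)

```text
time_s: 40.25
position: [0.5783, 0.0832, 0.2147]
tcp_rot: [0.707, -0.707, -0.0, -0.001]
contact_force: [0.6, -0.1, -0.4]
width: 0.749
```

Call:
drive_tool(series=[-12.5,0,29,0,0,0,-12.5,0,29,0,0,0,-12.5,0,29,0,0,0,-12.5,0,29,0,0,0,-12.5,0,29,0,0,0,-12.5,0,29,0,0,0,-12.5,0,29,0,0,0,-12.5,0,29,0,0,0,0,0,0,0,0,0,0,0,0,0,0,0])

```text
time_s: 41.25
position: [0.4781, 0.3155, 0.2128]
tcp_rot: [0.707, -0.707, -0.0, 0.0]
contact_force: [-0.2, -0.1, -0.6]
width: 0.748
```

```bash
python3 - <<'E'
from h import *
c=check(["valve_yellow","valve_blue"],"wrist",.003,1)
m=masks(c,"valve_red",np.array([.578,.0827])); print("red",None if m is None else fit([(c,m)],VALVE,(.578,.083),.006))
print(readout.read_state()["position"])
E
```

```text
wrist valve_yellow (np.float32(2165.0), (array([0.4778, 0.3135]), np.float64(0.949)))
wrist valve_blue (np.float32(1828.0), (array([0.4131, 0.3192]), np.float64(0.952)))
red (array([0.5784, 0.0832]), np.float64(0.963))
[0.478678   0.31447168 0.21248539]
```

Call:
drive_tool(series=[0,24,0,0,0,0,0,24,0,0,0,0,0,24,0,0,0,0,0,24,0,0,0,0,0,24,0,0,0,0,0,22,0,0,0,0,0,0,0,0,0,0])

```text
time_s: 42.15
position: [0.4772, 0.3139, 0.0679]
tcp_rot: [-0.706, 0.708, -0.002, -0.001]
contact_force: [-0.4, -0.4, 0.6]
width: 0.746
```

Call:
drive_tool(series=[0,0,0,0,0,0,0,0,0,0,0,0,0,0,0,0,0,0,0,0,0,0,0,0,0,0,0,0,0,0,0,0,0,0,0,0], grip=-0.5)

```text
time_s: 42.75
position: [0.479, 0.3155, 0.0717]
tcp_rot: [0.707, -0.707, -0.001, -0.001]
contact_force: [-0.1, -1.6, 7.2]
width: 0.425
```

Call:
drive_tool(series=[0,-20,0,0,0,0,0,-20,0,0,0,0,0,-20,0,0,0,0,0,-20,0,0,0,0,0,-20,0,0,0,0,0,-20,0,0,0,0,0,-20,0,0,0,0,5.05,0,-29.85,0,0,0,5.05,0,-29.85,0,0,0,5.05,0,-29.85,0,0,0,5.05,0,-29.85,0,0,0,5.05,0,-29.85,0,0,0,5.05,0,-29.85,0,0,0,5.05,0,-29.85,0,0,0,5.05,0,-29.85,0,0,0,5.05,0,-29.85,0,0,0,5.05,0,-29.85,0,0,0,0,0,0,0,0,0,0,0,0,0,0,0])

```text
time_s: 44.65
position: [0.5286, 0.0166, 0.2106]
tcp_rot: [0.707, -0.707, 0.0, -0.001]
contact_force: [0.4, 1.4, -0.7]
width: 0.429
```

Call:
drive_tool(series=[0,22,0,0,0,0,0,22,0,0,0,0,0,22,0,0,0,0,0,22,0,0,0,0,0,22,0,0,0,0,0,14,0,0,0,0,0,8,0,0,0,0,0,4,0,0,0,0,0,0,0,0,0,0,0,0,0,0,0,0])

```text
time_s: 45.65
position: [0.529, 0.0169, 0.0749]
tcp_rot: [-0.707, 0.707, 0.0, 0.0]
contact_force: [0.5, -1.3, -1.4]
width: 0.433
```

Call:
drive_tool(series=[0,0,0,0,0,0,0,0,0,0,0,0,0,0,0,0,0,0,0,0,0,0,0,0,0,-10,0,0,0,0,0,-20,0,0,0,0,0,-28,0,0,0,0,0,-28,0,0,0,0,0,-28,0,0,0,0,0,-24,0,0,0,0], grip=0.5)

```text
time_s: 46.65
position: [0.5287, 0.0168, 0.2146]
tcp_rot: [-0.707, 0.707, 0.0, 0.001]
contact_force: [0.1, 0.8, 0.1]
width: 0.749
```

Call:
drive_tool(series=[-10.55,0,27.5,0,0,0,-10.55,0,27.5,0,0,0,-10.55,0,27.5,0,0,0,-10.55,0,27.5,0,0,0,-10.55,0,27.5,0,0,0,-10.55,0,27.5,0,0,0,-10.55,0,27.5,0,0,0,-10.55,0,27.5,0,0,0,-10.55,0,27.5,0,0,0,-10.55,0,27.5,0,0,0,-10.55,0,27.5,0,0,0,0,0,0,0,0,0,0,0,0,0,0,0])

```text
time_s: 47.95
position: [0.4125, 0.3195, 0.2128]
tcp_rot: [0.707, -0.707, -0.0, 0.0]
contact_force: [0.1, 0.2, -0.2]
width: 0.753
```

```bash
python3 - <<'E'
from h import *
c=check(["valve_blue"],"wrist",.003,1)
m=masks(c,"valve_yellow",np.array([.529,.0165])); print("yel",None if m is None else fit([(c,m)],VALVE,(.529,.0165),.006))
print(readout.read_state()["position"])
E
```

```text
wrist valve_blue (np.float32(2175.0), (array([0.4129, 0.3193]), np.float64(0.953)))
yel (array([0.5279, 0.0156]), np.float64(0.968))
[0.41298794 0.31857177 0.2125181 ]
```

Call:
drive_tool(series=[0,24,0,0,0,0,0,24,0,0,0,0,0,24,0,0,0,0,0,24,0,0,0,0,0,24,0,0,0,0,0,22,0,0,0,0,0,0,0,0,0,0])

```text
time_s: 48.8
position: [0.4118, 0.3178, 0.0682]
tcp_rot: [-0.706, 0.708, -0.002, -0.001]
contact_force: [0.0, 0.1, 0.2]
width: 0.748
```

Call:
drive_tool(series=[0,0,0,0,0,0,0,0,0,0,0,0,0,0,0,0,0,0,0,0,0,0,0,0,0,0,0,0,0,0,0,0,0,0,0,0], grip=-0.5)

```text
time_s: 49.4
position: [0.4135, 0.3195, 0.0717]
tcp_rot: [0.707, -0.707, -0.001, -0.001]
contact_force: [0.2, -2.7, 8.4]
width: 0.428
```

Call:
drive_tool(series=[0,-20,0,0,0,0,0,-20,0,0,0,0,0,-20,0,0,0,0,0,-20,0,0,0,0,0,-20,0,0,0,0,0,-20,0,0,0,0,0,-20,0,0,0,0,15.1,0,-29.5,0,0,0,15.1,0,-29.5,0,0,0,15.1,0,-29.5,0,0,0,15.1,0,-29.5,0,0,0,15.1,0,-29.5,0,0,0,15.1,0,-29.5,0,0,0,15.1,0,-29.5,0,0,0,15.1,0,-29.5,0,0,0,15.1,0,-29.5,0,0,0,15.1,0,-29.5,0,0,0,15.1,0,-29.5,0,0,0,15.1,0,-29.5,0,0,0,0,0,0,0,0,0])

```text
time_s: 51.4
position: [0.5949, -0.0379, 0.2108]
tcp_rot: [-0.707, 0.707, -0.001, 0.002]
contact_force: [-0.8, 0.9, -0.9]
width: 0.43
```

Call:
drive_tool(series=[0,0,0,0,0,0,0,22,0,0,0,0,0,22,0,0,0,0,0,22,0,0,0,0,0,22,0,0,0,0,0,22,0,0,0,0,0,14,0,0,0,0,0,8,0,0,0,0,0,4,0,0,0,0,0,0,0,0,0,0,0,0,0,0,0,0])

```text
time_s: 52.5
position: [0.5942, -0.0347, 0.0751]
tcp_rot: [-0.707, 0.707, 0.0, 0.001]
contact_force: [-0.5, -0.3, -0.1]
width: 0.43
```

Release, retreat up, then back off toward the mat side to clear the view.

Call:
drive_tool(series=[0,0,0,0,0,0,0,0,0,0,0,0,0,0,0,0,0,0,0,0,0,0,0,0,0,-10,0,0,0,0,0,-20,0,0,0,0,0,-28,0,0,0,0,0,-28,0,0,0,0,0,-28,0,0,0,0,0,-24,0,0,0,0,0,0,0,0,0,0], grip=0.5)

```text
time_s: 53.6
position: [0.5952, -0.0349, 0.2165]
tcp_rot: [-0.707, 0.707, 0.002, 0.002]
contact_force: [0.6, -0.4, -0.1]
width: 0.752
```

```bash
python3 - <<'E'
from h import *
c=check(V); 
E
```

```text
wrist valve_red (np.float32(2919.0), (array([0.5779, 0.0825]), np.float64(0.94)))
wrist valve_yellow (np.float32(2389.0), (array([0.5278, 0.0159]), np.float64(0.969)))
wrist valve_blue None
```

Call:
drive_tool(series=[-10,0,30,0,0,0,-10,0,30,0,0,0,-10,0,30,0,0,0,-10,0,30,0,0,0,-10,0,30,0,0,0,-10,0,30,0,0,0,-10,0,30,0,0,0,-10,0,30,0,0,0,-10,0,30,0,0,0,-10,0,30,0,0,0,-10,0,30,0,0,0,0,0,0,0,0,0,0,0,0,0,0,0])

```text
time_s: 55.1
position: [0.4834, 0.2953, 0.2114]
tcp_rot: [-0.707, 0.707, -0.0, -0.001]
contact_force: [-0.0, -0.2, 0.5]
width: 0.747
```

```bash
python3 - <<'E'
from h import *
k=check(V,"top"); cv2.imwrite("pics/t9.png",k["pixels"])
m=masks(k,"transformer",np.array([.462,-.311]),.1); print(fit([(k,m)],box(.056,.046,0,.042),(.462,-.311,.18),.052,True))
print([np.round(b["position"],3) for b in boxes_of(k,"knob")])
E
```

```text
top valve_red (np.float32(442.0), (array([0.5771, 0.0846]), np.float64(0.942)))
top valve_yellow (np.float32(368.0), (array([0.5268, 0.0169]), np.float64(0.929)))
top valve_blue (np.float32(427.0), (array([ 0.5923, -0.0337]), np.float64(0.934)))
(array([ 0.4618, -0.3098,  0.185 ]), np.float64(0.941))
[]
```

View pics/t9.png

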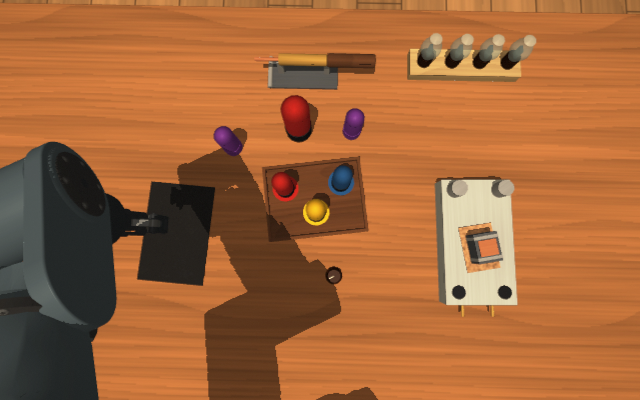

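The three valves are back on their own spots at (284,186), (316,212) and (342,179). The transformer is on the gasket at (486,247), the knob is unmoved at (334,275), and the arm is clear.

```bash
python3 -c "
from rig import env; print(env.finish_job())"
```

```text
the job is handed in; nothing more can be done
None
```

I finished the job and handed it in at about 55 s of the 136 s limit; the hand-in reports no verdict. I stood all three valves on the mat and set the transformer on the gasket. Then I put each valve back on its own spot.

**Transformer on the gasket:** Placement checks from three cameras put it within about 2 mm of the gasket centre and about 0.01 rad of its long side, except 0.04 rad in the scene view. The last top view agrees at about 1 mm and 0.003 rad.

**Valves on their spots:** Every reading is about 2–3 mm or less from its spot, against the 12 mm allowed.
- The last top view showed all three upright, each on its own colour.
- The wrist view confirmed red and yellow. It returned nothing for blue once the gripper was above it, so blue's final position rests on the top view alone.

**Knob:** The network did not detect it in the last picture. By eye it sits at the same pixel (334,275) as in the first one.

**Other checks:** The scene camera read positions about 4–5 mm different from the other views. It did so for the gasket and transformer alike, so I took it as a calibration offset.

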